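# Press the saddle block onto the studs of the key-tuning stand

## Robot

A 7-joint arm with a two-finger parallel gripper is mounted at the origin on the work surface. World frame = base frame: x ahead of the robot, y to its left, z up, the work surface at z = 0. Lengths are in m, angles in rad, forces in N, time in s.
With the tool pointing down it reaches from about 0.425 to 0.925 m from the base axis. Payload 6.8 kg.
Tool frame: the origin (TCP) lies midway between the tips of the shut fingers; the grasp point (between the pads) lies 19 mm behind it; z points along the fingers, y is the line along which they close (so a half turn about z gives the same grasp; the last joint's range is limited). The gripper opens to 85 mm and grips with 20 to 120 N. Pads are 22 mm wide; open, the fingers measure 114 mm over their backs; the gripper's body (76 mm by 85 mm) begins 54 mm behind the grasp point. The pads swing forward as they close: fully open they stand 13 mm farther back than shut.
Start: joints at [-1.329, 0.477, 0.022, 1.555, -0.011, 1.109, -0.083], TCP at [0.231, 0.634, 0.231] pointing down, gripper open.
Joint ranges: [-2.96, 2.96], [-0.34, 2.1], [-1.41, 1.46], [0.24, 2.44], [-1.37, 4.51], [0.17, 1.92], [-2.96, 2.96]. Speed limits (rad/s): [2.39, 2.39, 3.14, 3.14, 3.14, 3.14, 3.14].

## Interface

Orientations are given as a rotation vector (axis times angle).
In Python, from bench import r gives the robot as it stands. The module is installed in compiled form; this text tells all that it offers.
- The arm moves only by the tool apply_moves, never from a script. Its argument "rows" is a list of rows, each a list of 6 numbers: the shift along the tool's x, y, z scaled (see below), then the turn, a rotation vector about the tool's x, y, z scaled (see below). A call has 1 to 5 rows; each row is the pose to reach, as a shift and turn from the pose commanded when the call began, along the tool's axes at that moment; what a row does not reach only later rows make up. The controller multiplies each number of a shift by 0.25 m and each number of a turn by 90 degrees. A row lasts 1/8 s, in which the tool goes at most 62.5 mm and 10.7 degrees, less where a joint would pass 70% of its speed; a pose out of reach is approached as far as the arm can. A call with a number of a shift or a turn outside -1 to 1 is refused whole. A call with a gripper value outside its range is refused whole. "claw" is the opening, from 0 (shut) to 1 (fully open), set as the call begins (left out, the last holds). The fingers move at their own pace and stop on an object; "newtons" is the grip in N (left out, the last holds). Time passes only in rows, so rows that repeat a pose let the fingers close. It gives the time, the measured TCP pose, the force, the opening and the grip force at its end, in the units of the state.
- r.get_obs(): the state, without advancing time (a new reading comes with each control period).
- r.grab_frame(name): name is "scene" or "top" or "wrist"; returns a dict with "pixels" (480x640x3 uint8, red, green, blue), "intrinsics" (3x3 intrinsics, pixels), "eye" and "attitude" of the camera in the world. Camera axes: x right, y up, looking along -z (the intrinsics and any distortion apply to the point x, -y, -z); pixel columns grow to the right and rows downward; lengths in m; the calibration is good to about 2 mm. A picture is of the moment at which its call begins. There is no depth.
- r.hand_in(): hands the job in; it is judged then, once.
Trained networks look in a picture, given as the dict that the camera call returned (one of the last four; its "shot" number tells which), for a name from the list of things; names that differ only in an ending like _2 or _b are one class to them, and where a whole thing is asked for, a point or a joint stands for the part that bears it (a point fixed in the world has none). Each returns a list of dicts, best first, with "conf" (0 to 1); they miss things now and then, are a little off and sometimes report something else, mostly with a low value. They report only what shows in the picture. A call takes as long as a camera call. They do not tell look-alikes from the thing itself.
- r.search_frame(picture, thing): "rect" ([left, top, width, height] in pixels, round what is visible of it).
- r.outline_of(picture, thing): "pixels" (480x640 bool, what is visible of it) and "rect" ([left, top, width, height] in pixels, round what is visible of it).
- r.landmark_of(picture, thing): "point" ([column, row] in pixels: a listed point, or the origin of a listed thing).
The state is a dict: "clock": time; "joints": joint angles; "qvel": joint speeds; "tau": joint torques, N m; "tcp_pos": TCP position; "orientation": TCP orientation; "contact_force": force on the tool from outside, world axes, zero at the start; "moment": the same for the moment, N m; "grip_width": finger opening in m; "gripper_force": force on a finger pad.
Only numpy, scipy, OpenCV 4.12 (cv2) and the standard library are available. Lean on these libraries where they do the work, as an engineer would, in place of code of your own. Each camera call takes 0.05 s, during which the arm holds its last target. There are 200 camera calls.

## Task

Finish the key-tuning stand: take the wooden saddle block that has two holes, set it lengthwise over the stand's two brass studs and press it down firmly, past the grip of the sprung studs, until it sits fully home, flush on the stand, then let go. Leave the look-alike block with only one hole where it lies.

Things in the scene. Friction and masses are not known exactly. Their poses are not given: they have to be found in the camera images.
- saddle_mid (a point): Centre (half-way up) of the saddle block: loose brown wooden block 150 x 48 x 40 mm (x long, y wide, z tall), 0.15 to 0.25 kg, lying flat on the concrete slab. Two round vertical through-holes of 26 mm on its long axis, 50 mm either side of the centre, solid wood between. Grasp it across its 48 mm width at the middle. Either end may go to either stud.
- stand: The stand, fixed on the slab: dark wooden foot 190 x 70 x 30 mm (x long, y wide, z tall), origin at the centre of its underside. Two upright brass studs rise 36 mm from its top on its long axis at x = +50 and -50 mm: 15 mm thick in the lower 10 mm, then tapering to 5 mm at the tip, so a block a few mm off finds its way. Fully home, the block's centre is 50 mm above this origin.
- seat (a point): Centre of the top face of the stand's foot (30 mm above its underside), between the studs; axes as the stand. The block's underside must come to rest here. Sprung steel leaves on both y sides of each stud grip the hole: a block merely laid on hangs 6 to 13 mm too high. A push of some 5 to 20 N, say on the middle of its top, drives it home and it stays; held off-centre it takes more.
- spare_mid (a point): Centre (half-way up) of the wrong block, to be left alone: loose, same wood and same 150 x 48 x 40 mm as the saddle block, but with a single 26 mm hole in its middle.
Mind the look-alikes: they are no part of the job. Leave any purple or white look-alike of the part that bears saddle_mid alone.

How it is judged:
On the way:
1. the saddle block is pressed home by the gripper (home while the gripper still bears on it) (z of saddle_mid in the frame of stand below 0.054 m and horizontal distance between saddle_mid and stand below 0.012 m and contact force between any of the fingers, the arm and saddle above 1 N), for 0.05 s.
At the end, for the whole second after the job is handed in: The two-holed block is on the stand: centre at most 54 mm above the stand's underside (flush is 50), within 12 mm of the stand's centre seen from above, long axes within 10 degrees, level within 5 degrees; the one-holed block is within 30 mm of where it lay (z of saddle_mid in the frame of stand below 0.054 m and horizontal distance between saddle_mid and stand below 0.012 m and angle between the x axis of saddle_mid and the x axis of stand, either way round below 0.17 rad and angle between saddle_mid's own z axis and vertical below 0.09 rad and distance of spare_mid from where it was at the start of the episode below 0.03 m); the robot touches nothing.
It fails at once if the one-holed block is moved by more than 30 mm (distance of spare_mid from where it was at the start of the episode above 0.03 m).
It also fails if it takes over 56 s, if anything falls off the work surface, if the arm or the gripper's body presses on something with over 40 N, if the wrist force passes 120 N, or if a joint passes its speed limit or range.

## Working session

There is one attempt and no reset: what is moved stays moved. The work goes in short steps, Python scripts to look and compute and a tool call to move; the robot and the scene stay as the last step left them, time stands still between calls to the robot, and variables do not carry over. Pictures are saved under pics/ and viewed, at most 10 in all, crops included, and the job is handed in when it is done.

Besides the shell and the picture viewer there is one more tool, called by a JSON object that holds its "name" and its "arguments". apply_moves: Moves the arm, as the interface text tells. Its arguments: {"type":"object","properties":{"rows":{"type":"array","items":{"type":"array","items":{"type":"number"}}},"claw":{"type":"number"},"newtons":{"type":"number"}},"required":["rows"]}

```bash
mkdir -p pics; cat > h.py <<'E'
import numpy as np, cv2
from scipy.spatial.transform import Rotation as R
from bench import r
def att(p):
    a=np.array(p["attitude"],float)
    return a if a.shape==(3,3) else R.from_rotvec(a).as_matrix()
def ray(p,uv):
    K=np.array(p["intrinsics"]); d=np.linalg.inv(K)@[uv[0],uv[1],1]
    return att(p)@[d[0],-d[1],-d[2]]
def onz(p,uv,z):
    d=ray(p,uv); e=np.array(p["eye"]); return e+d*(z-e[2])/d[2]
def proj(p,X):
    c=att(p).T@(np.array(X)-p["eye"]); q=np.array(p["intrinsics"])@[c[0],-c[1],-c[2]]; return q[:2]/q[2]
def save(p,n,crop=None,s=1):
    im=p["pixels"][...,::-1]
    if crop: x,y,w,h=crop; im=im[y:y+h,x:x+w]
    cv2.imwrite("pics/"+n,cv2.resize(im,None,fx=s,fy=s,interpolation=cv2.INTER_CUBIC))
E
python3 - <<'E'
from h import *
o=r.get_obs(); print({k:np.round(o[k],3) for k in ("clock","tcp_pos","orientation","grip_width")})
ims=[]
for n in ("scene","top"):
    p=r.grab_frame(n); save(p,n+".png"); print(n,{k:(np.round(v,3).tolist() if k!="shot" else v) for k,v in p.items() if k not in("pixels",)})
    for t in ("saddle_mid","stand","seat","spare_mid"):
        print(t,[(np.round(d["point"]),round(d["conf"],2)) for d in r.landmark_of(p,t)][:5],[(np.round(d["rect"]),round(d["conf"],2)) for d in r.search_frame(p,t)][:5])
E
```

```text
{'clock': np.float64(0.0), 'tcp_pos': array([0.231, 0.634, 0.23 ]), 'orientation': array([-5.470e-01, -3.093e+00,  3.000e-03]), 'grip_width': np.float64(0.086)}
scene {'intrinsics': [[525.85, 0.0, 314.493], [0.0, 525.85, 248.652], [0.0, 0.0, 1.0]], 'eye': [0.957, 0.682, 0.733], 'attitude': [0.366, 1.276, 2.324], 'shot': 1}
saddle_mid [(array([308., 204.]), 0.84), (array([219., 215.]), 0.83), (array([255., 242.]), 0.79), (array([346., 230.]), 0.59)] [(array([221., 228.,  67.,  33.]), 0.82), (array([296., 185.,  28.,  36.]), 0.72), (array([204., 195.,  38.,  32.]), 0.61), (array([320., 214.,  50.,  37.]), 0.6)]
stand [(array([371., 368.]), 0.68)] [(array([317., 322., 105.,  83.]), 0.98)]
seat [(array([374., 352.]), 0.76)] [(array([322., 319.,  97.,  84.]), 0.55)]
spare_mid [(array([284., 278.]), 0.6)] [(array([243., 261.,  78.,  46.]), 0.96)]
top {'intrinsics': [[576.707, 0.0, 322.567], [0.0, 576.707, 242.196], [0.0, 0.0, 1.0]], 'eye': [0.255, -0.138, 1.273], 'attitude': [0.091, -0.136, -1.554], 'shot': 2}
saddle_mid [(array([368., 189.]), 0.82), (array([389., 329.]), 0.77), (array([490., 207.]), 0.67), (array([476., 324.]), 0.6)] [(array([440., 296.,  75.,  63.]), 0.72), (array([353., 308.,  74.,  40.]), 0.71), (array([346., 149.,  46.,  78.]), 0.63), (array([466., 169.,  52.,  75.]), 0.6)]
stand [(array([161., 191.]), 0.65)] [(array([132., 146.,  52.,  95.]), 0.84)]
seat [(array([158., 189.]), 0.75)] [(array([133., 143.,  52.,  99.]), 0.63)]
spare_mid [(array([287., 179.]), 0.97)] [(array([270., 143.,  30.,  74.]), 0.79)]
```

View pics/top.png

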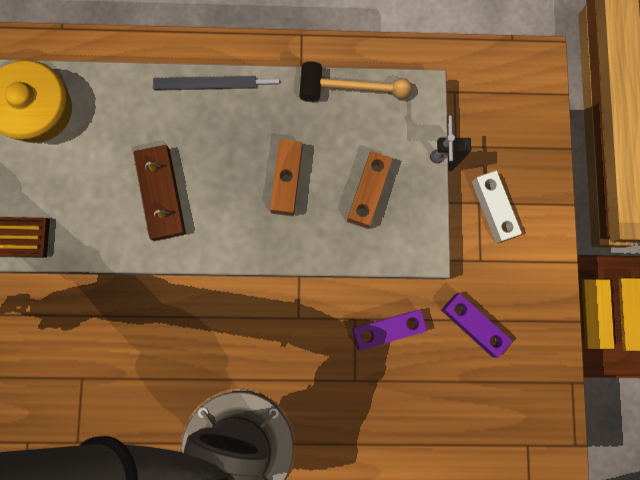

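View pics/scene.png

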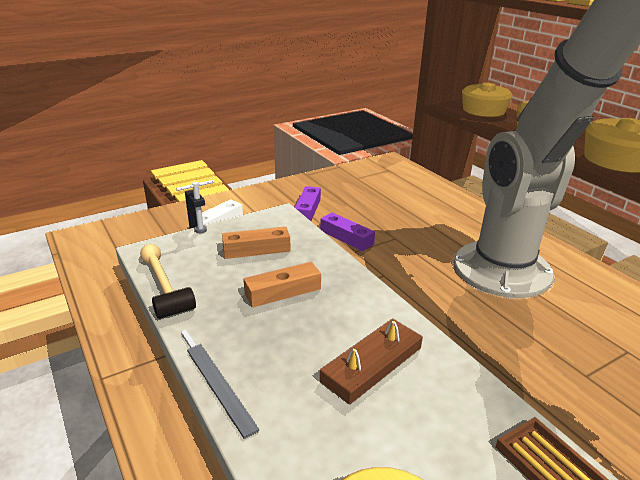

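The top view has five two-holed candidates and one single-holed block. They are the brown two-holed block at (372,189), the brown one-holed block at (287,176, the spare), purple blocks at (390,329) and (478,325), and a white one at (497,206). Only the brown block at (372,189) (scene view 255,242) fits, being wood, two-holed and on the slab. The stand is at (160,191). Next I'll confirm this in one crop and triangulate.

```bash
python3 - <<'E'
from h import *
s=r.grab_frame("scene"); t=r.grab_frame("top")
a=t["pixels"][130:250,260:420,::-1]; 
cv2.imwrite("pics/crop.png",cv2.resize(a,None,fx=5,fy=5,interpolation=cv2.INTER_CUBIC))
def tri(us,ut):
    d1,d2=[d/np.linalg.norm(d) for d in (ray(s,us),ray(t,ut))]; e1,e2=np.array(s["eye"]),np.array(t["eye"])
    k=np.linalg.lstsq(np.c_[d1,-d2],e2-e1,rcond=None)[0]; A,B=e1+k[0]*d1,e2+k[1]*d2
    return np.round((A+B)/2,4),round(np.linalg.norm(A-B),4)
pk=lambda p,th,near:min((d["point"] for d in r.landmark_of(p,th)),key=lambda q:np.hypot(*(np.array(q)-near)))
for th,ns,nt in (("saddle_mid",(255,242),(370,189)),("stand",(371,368),(160,191)),("seat",(371,355),(160,191)),("spare_mid",(284,278),(287,177))):
    print(th,tri(pk(s,th,ns),pk(t,th,nt)))
for th,nt in (("saddle_mid",(370,189)),("stand",(160,191)),("spare_mid",(287,177))):
    os=r.outline_of(t,th); o=min(os,key=lambda o:np.hypot(o["rect"][0]+o["rect"][2]/2-nt[0],o["rect"][1]+o["rect"][3]/2-nt[1]))
    c=cv2.minAreaRect(np.argwhere(o["pixels"])[:,::-1].astype(np.float32)); b=cv2.boxPoints(c)
    e=[b[1]-b[0],b[2]-b[1]]; e=max(e,key=np.linalg.norm); m=np.array(c[0])
    v=(onz(t,m+e/2,.06)-onz(t,m-e/2,.06)); print(th,np.round(m),"yaw",np.degrees(np.arctan2(v[1],v[0])),np.linalg.norm(v))
E
```

```text
saddle_mid (array([ 0.5369, -0.2638,  0.0988]), np.float64(0.0031))
stand (array([0.5331, 0.1737, 0.0867]), np.float64(0.0021))
seat (array([0.527 , 0.1675, 0.1155]), np.float64(0.0))
spare_mid (array([ 0.5622, -0.0977,  0.0981]), np.float64(0.0049))
saddle_mid [369. 190.] yaw -17.973059100099835 0.1670374530987531Traceback (most recent call last):
  File "<stdin>", line 13, in <module>
ValueError: min() iterable argument is empty
```

View pics/crop.png

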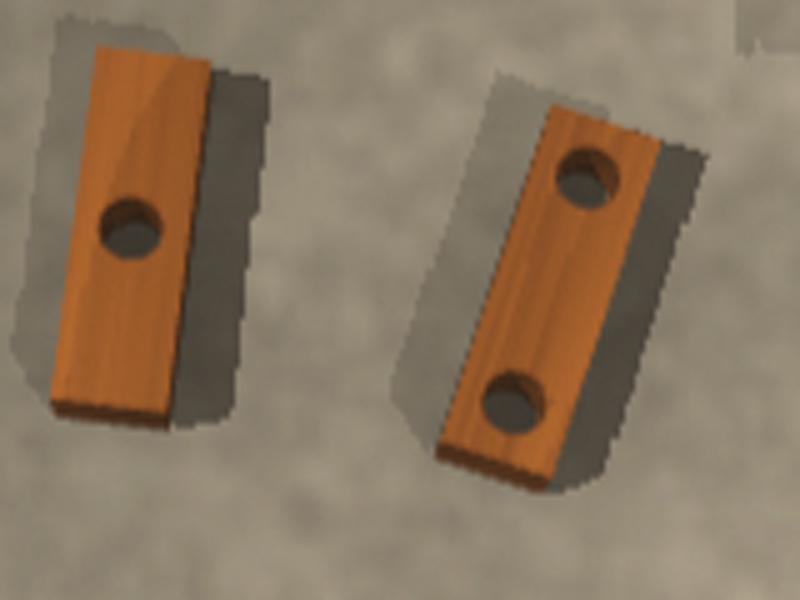

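The crop confirms it: the right block has two holes at top-view (377.6,165.6) and (362.8,210.4), and the left one has a single hole. I'll set up a move planner and pass over the stand on the way for a wrist look.

```bash
cat >> h.py <<'E'
def plan(xyz,yaw_y=None):
    "yaw_y: wanted world direction (deg) of tool y, mod 180; prints row numbers"
    o=r.get_obs(); C=R.from_rotvec(o["orientation"]); s=C.inv().apply(np.array(xyz)-o["tcp_pos"])/.25
    cur=C.as_matrix()[:,1]; cy=np.degrees(np.arctan2(cur[1],cur[0]))
    y=cy if yaw_y is None else cy+((yaw_y-cy+90)%180-90)
    yy=np.array([np.cos(np.radians(y)),np.sin(np.radians(y)),0]); z=np.array([0,0,-1.]); T=R.from_matrix(np.c_[np.cross(yy,z),yy,z])
    w=(C.inv()*T).as_rotvec()/(np.pi/2)
    print("t",round(o["clock"],2),"tcp",np.round(o["tcp_pos"],4),"y yaw",round(cy,1),"j",np.round(o["joints"],2)); print("row",np.round(np.r_[s,w],3).tolist())
E
python3 - <<'E'
from h import *
plan([.5,.40,.33])
plan([.5,.17,.33])
plan([.5,.17,.33],100)
E
```

```text
t 1.5 tcp [0.2313 0.6341 0.2313] y yaw 70.0 j [-1.33  0.48  0.02  1.56 -0.01  1.11 -0.08]
row [-1.331, -0.511, -0.395, 0.0, -0.0, 0.0]
t 1.5 tcp [0.2313 0.6341 0.2313] y yaw 70.0 j [-1.33  0.48  0.02  1.56 -0.01  1.11 -0.08]
row [-1.646, -1.376, -0.395, 0.0, -0.0, 0.0]
t 1.5 tcp [0.2313 0.6341 0.2313] y yaw 70.0 j [-1.33  0.48  0.02  1.56 -0.01  1.11 -0.08]
row [-1.646, -1.376, -0.395, 0.0, -0.0, -0.334]
```

{"name": "apply_moves", "arguments": {"rows": [[-0.25, -0.1, -0.3, 0, 0, 0], [-0.5, -0.2, -0.4, 0, 0, 0], [-0.72, -0.28, -0.4, 0, 0, 0], [-0.95, -0.37, -0.4, 0, 0, 0], [-0.95, -0.37, -0.4, 0, 0, 0]]}}

```text
clock: 2.12
tcp_pos: [0.4261, 0.4627, 0.3322]
orientation: [0.553, 3.091, 0.001]
contact_force: [0.3, 0.5, 0.4]
grip_width: 0.0852
gripper_force: 0.0
```

```bash
python3 - <<'E'
from h import *
plan([.5,.17,.35],100)
E
```

```text
t 2.12 tcp [0.4261 0.4627 0.3322] y yaw 69.7 j [-1.01  0.33  0.11  1.55 -0.04  1.26  0.32]
row [-0.684, -0.995, -0.071, 0.0, 0.001, -0.337]
```

{"name": "apply_moves", "arguments": {"rows": [[-0.14, -0.2, -0.07, 0, 0, -0.1], [-0.28, -0.4, -0.07, 0, 0, -0.2], [-0.42, -0.6, -0.07, 0, 0, -0.3], [-0.56, -0.8, -0.07, 0, 0, -0.34], [-0.68, -1.0, -0.07, 0, 0, -0.34]]}}

```text
clock: 2.75
tcp_pos: [0.4972, 0.1704, 0.3491]
orientation: [-0.289, 3.127, 0.0]
contact_force: [0.2, 0.2, -0.1]
grip_width: 0.0856
gripper_force: 0.0
```

{"name": "apply_moves", "arguments": {"rows": [[0, 0, 0, 0, 0, 0]]}}

```text
clock: 2.88
tcp_pos: [0.498, 0.1669, 0.3494]
orientation: [-0.274, 3.129, -0.002]
contact_force: [0.1, -0.3, 0.5]
grip_width: 0.0852
gripper_force: 0.0
```

```bash
python3 - <<'E'
from h import *
p=r.grab_frame("wrist"); save(p,"w1.png"); np.savez("w1.npz",**{k:v for k,v in p.items()})
print(np.round(p["eye"],4),np.round(att(p)[:,2],3),p["intrinsics"])
for t in ("stand","seat"): print(t,[(np.round(d["point"],1),round(d["conf"],2)) for d in r.landmark_of(p,t)][:3])
plan([.5,-.05,.35],72)
E
```

```text
[0.4325 0.1556 0.492 ] [-0.26  -0.044  0.965] [[372.81331006   0.         318.16639214]
 [  0.         372.81331006 241.10363373]
 [  0.           0.           1.        ]]
stand [(array([316.9, 226. ]), 0.88)]
seat [(array([314.1, 229.8]), 0.79)]
t 3.02 tcp [0.4965 0.1738 0.3489] y yaw 100.6 j [-0.62  0.13  0.19  1.76 -0.03  1.25  1.33]
row [0.151, -0.882, -0.005, 0.0, -0.0, 0.318]
```

View pics/w1.png

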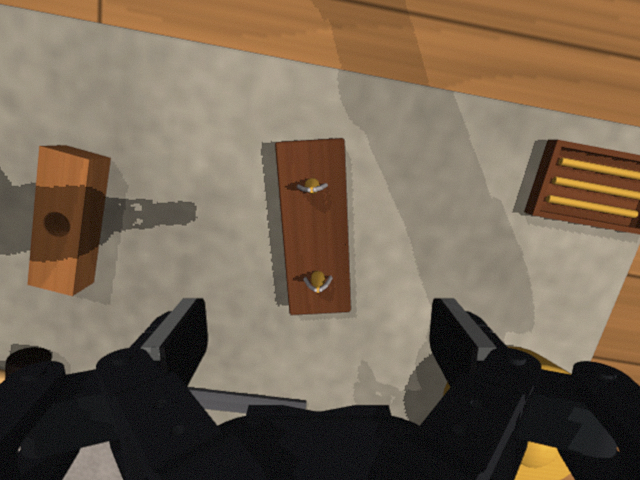

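The wrist view shows the stand's top face with corners near (277,142), (344,138), (350,310) and (290,314), and studs at about (313,188) and (318,282). The spare is at (65,220). I'll fit the stand pose and slab height from these.

```bash
python3 - <<'E'
from h import *
from scipy.optimize import least_squares
w=dict(np.load("w1.npz"))
t=r.grab_frame("top"); s=r.grab_frame("scene")
L=np.array([[-.095,.035],[-.095,-.035],[.095,-.035],[.095,.035]])
def pts(q,L): c,s_=np.cos(q[3]),np.sin(q[3]); return [[q[0]+c*a-s_*b,q[1]+s_*a+c*b,q[2]] for a,b in L]
# wrist: up=-x, right=+y
obs={"w":(w,[(344,138),(277,142),(290,314),(350,310)]),"t":(t,[(150,240),(185,234),(167,145),(134,149)])}
def fit(keys,obs,L,q0):
    f=lambda q:np.concatenate([np.ravel(np.array([proj(obs[k][0],X) for X in pts(q,L)])-obs[k][1]) for k in keys])
    m=least_squares(f,q0); return np.round(m.x,4),np.degrees(m.x[3]),np.abs(m.fun).max()
for k in (["w"],["t"],["w","t"]): print(k,fit(k,obs,L,[.53,.17,.11,.17]))
# saddle top face in top view: holes+corners
Ls=np.array([[.05,0],[-.05,0],[.075,.024],[.075,-.024],[-.075,-.024],[-.075,.024]])
c=lambda u,v:(260+u/5-.4,130+v/5-.4)
ob={"t":(t,[c(588,178),c(514,402),c(555,105),c(660,140),c(552,478),c(437,445)])}
print("saddle",fit(["t"],ob,Ls,[.53,-.26,.11,-.3]))
f=lambda q:np.ravel(np.array([proj(t,X) for X in pts([q[0],q[1],.10,q[2]],Ls)])-ob["t"][1])
for zt in (.08,.10,.12):
    m=least_squares(lambda q:np.ravel(np.array([proj(t,X) for X in pts([q[0],q[1],zt,q[2]],Ls)])-ob["t"][1]),[.53,-.26,-.3]); print(zt,m.x,m.cost)
E
```

```text
['w'] (array([0.5276, 0.1688, 0.101 , 0.2283]), np.float64(13.078713086343093), np.float64(1.1078339787163713))
['t'] (array([0.5215, 0.1614, 0.1236, 0.2251]), np.float64(12.898331158358303), np.float64(1.430920250685375))
['w', 't'] (array([0.5275, 0.1685, 0.1005, 0.2273]), np.float64(13.025683744630326), np.float64(1.9623293040082501))
saddle (array([ 0.5377, -0.2665,  0.1233, -0.3114]), np.float64(-17.841139017932335), np.float64(0.6625786572588481))
0.08 [ 0.54824933 -0.27127361 -0.31131493] 5.142005140297564
0.1 [ 0.54337497 -0.26905648 -0.31134743] 2.0242978397736513
0.12 [ 0.53850158 -0.26683961 -0.31138094] 0.717524169422309
```

{"name": "apply_moves", "arguments": {"rows": [[0.04, -0.22, 0, 0, 0, 0.08], [0.08, -0.44, 0, 0, 0, 0.16], [0.11, -0.66, 0, 0, 0, 0.24], [0.15, -0.88, 0, 0, 0, 0.32], [0.15, -0.88, 0, 0, 0, 0.32]]}}

```text
clock: 3.75
tcp_pos: [0.5, -0.0541, 0.349]
orientation: [0.509, 3.1, -0.002]
contact_force: [-0.6, -0.2, 0.0]
grip_width: 0.0855
gripper_force: 0.0
```

```bash
python3 - <<'E'
from h import *
plan([.51,-.265,.30],72.2)
E
```

```text
t 3.75 tcp [ 0.5    -0.0541  0.349 ] y yaw 71.4 j [-0.39  0.08  0.41  1.82 -0.03  1.24  1.27]
row [-0.307, -0.786, 0.197, -0.001, 0.0, -0.009]
```

{"name": "apply_moves", "arguments": {"rows": [[-0.08, -0.2, 0.05, 0, 0, 0], [-0.16, -0.4, 0.1, 0, 0, -0.01], [-0.24, -0.6, 0.15, 0, 0, -0.01], [-0.31, -0.79, 0.2, 0, 0, -0.01], [-0.31, -0.79, 0.2, 0, 0, -0.01]]}}

```text
clock: 4.38
tcp_pos: [0.5114, -0.2645, 0.2975]
orientation: [-0.478, -3.103, 0.003]
contact_force: [-0.4, 0.4, -0.2]
grip_width: 0.0854
gripper_force: 0.0
```

```bash
python3 - <<'E'
from h import *
p=r.grab_frame("wrist"); save(p,"w2.png"); np.savez("w2.npz",**p)
plan([.538,-.267,.15],72.2)
print([(np.round(d["point"],1),round(d["conf"],2)) for d in r.landmark_of(p,"saddle_mid")])
E
```

```text
t 4.42 tcp [ 0.5123 -0.262   0.2979] y yaw 72.6 j [-0.08  0.28  0.55  1.75 -0.16  1.16  1.79]
row [-0.105, 0.012, 0.591, -0.0, -0.001, 0.005]
[(array([17. , 42.3]), 0.89), (array([326.8, 245.6]), 0.76), (array([ 87.1, 283.4]), 0.74)]
```

View pics/w2.png

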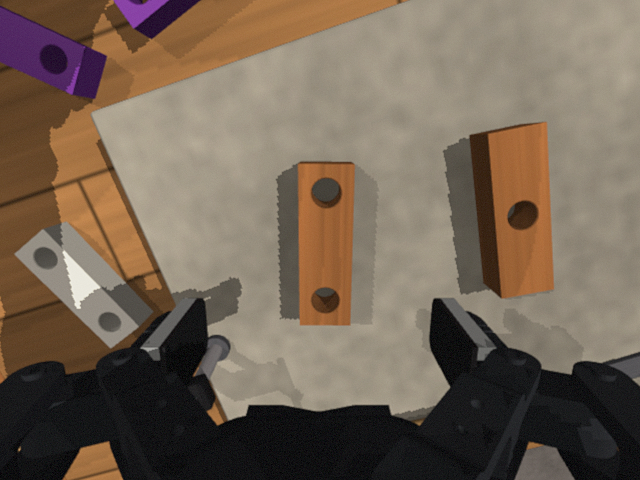

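The wrist view shows the two-holed brown block between the fingers, with holes at (326,191) and (325,300). Its top corners are (299,163), (354,163), (350,325) and (300,325). I'll fit its pose from these.

```bash
python3 - <<'E'
from h import *
from scipy.optimize import least_squares
w=dict(np.load("w2.npz")); t=r.grab_frame("top")
Ls=np.array([[.05,0],[-.05,0],[.075,.024],[.075,-.024],[-.075,-.024],[-.075,.024]])
def pts(q): c,s=np.cos(q[3]),np.sin(q[3]); return [[q[0]+c*a-s*b,q[1]+s*a+c*b,q[2]] for a,b in Ls]
c=lambda u,v:(260+u/5-.4,130+v/5-.4)
O=[(w,[(325.5,300),(326,191),(350.5,325),(300,325),(299,163),(354,163)]),(t,[c(588,178),c(514,402),c(555,105),c(660,140),c(552,478),c(437,445)])]
for S in (O[:1],O):
    f=lambda q:np.concatenate([np.ravel(np.array([proj(p,X) for X in pts(q)])-o) for p,o in S])
    m=least_squares(f,[.538,-.266,.12,-.31]); print(m.x,np.degrees(m.x[3]),np.abs(m.fun).max())
q=m.x
plan([q[0],q[1],.16],np.degrees(q[3])+90)
E
```

```text
[ 0.53906621 -0.26648871  0.12075064 -0.30695058] -17.586972697007283 1.3860330305259367
[ 0.5389275  -0.26653011  0.12082734 -0.30772966] -17.631610562394073 1.258460608747896
t 4.53 tcp [ 0.5131 -0.2598  0.2985] y yaw 72.9 j [-0.08  0.28  0.55  1.75 -0.16  1.16  1.79]
row [-0.107, 0.004, 0.554, 0.001, -0.0, 0.005]
```

{"name": "apply_moves", "arguments": {"rows": [[-0.03, 0, 0.17, 0, 0, 0], [-0.06, 0, 0.34, 0, 0, 0], [-0.1, 0, 0.48, 0, 0, 0], [-0.1, 0, 0.48, 0, 0, 0], [-0.1, 0, 0.48, 0, 0, 0]], "claw": 1, "newtons": 90}}

```text
clock: 5.15
tcp_pos: [0.5368, -0.2688, 0.1803]
orientation: [0.471, 3.104, 0.0]
contact_force: [-0.8, 0.1, 0.4]
grip_width: 0.0851
gripper_force: 0.0
```

```bash
python3 - <<'E'
from h import *
for i in range(3): r.grab_frame("wrist"); plan([.539,-.2665,.095],72.4)
E
```

```text
t 5.2 tcp [ 0.5369 -0.2693  0.1807] y yaw 72.7 j [-0.02  0.44  0.51  1.82 -0.26  0.95  1.87]
row [-0.004, 0.013, 0.343, 0.0, 0.002, 0.004]
t 5.25 tcp [ 0.5368 -0.2696  0.1808] y yaw 72.7 j [-0.02  0.44  0.51  1.82 -0.26  0.95  1.87]
row [-0.004, 0.014, 0.343, 0.0, 0.002, 0.003]
t 5.3 tcp [ 0.5367 -0.2698  0.1807] y yaw 72.7 j [-0.02  0.44  0.51  1.82 -0.26  0.94  1.87]
row [-0.004, 0.015, 0.343, 0.0, 0.002, 0.003]
```

{"name": "apply_moves", "arguments": {"rows": [[0, 0.01, 0.15, 0, 0, 0], [0, 0.01, 0.27, 0, 0, 0], [0, 0.01, 0.34, 0, 0, 0], [0, 0.01, 0.34, 0, 0, 0], [0, 0.01, 0.34, 0, 0, 0]]}}

```text
clock: 5.92
tcp_pos: [0.5374, -0.2679, 0.0951]
orientation: [0.474, 3.104, -0.001]
contact_force: [-0.2, 1.3, 0.3]
grip_width: 0.0856
gripper_force: 0.0
```

{"name": "apply_moves", "arguments": {"rows": [[0, 0, 0, 0, 0, 0], [0, 0, 0, 0, 0, 0], [0, 0, 0, 0, 0, 0], [0, 0, 0, 0, 0, 0], [0, 0, 0, 0, 0, 0]], "claw": 0}}

```text
clock: 6.55
tcp_pos: [0.5373, -0.2677, 0.0949]
orientation: [0.474, 3.104, -0.0]
contact_force: [-0.7, 0.2, 5.8]
grip_width: 0.0462
gripper_force: 94.0
```

{"name": "apply_moves", "arguments": {"rows": [[0, 0, 0, 0, 0, 0], [0, 0, 0, 0, 0, 0], [0, 0, -0.05, 0, 0, 0], [0, 0, -0.15, 0, 0, 0], [0, 0, -0.15, 0, 0, 0]]}}

```text
clock: 7.18
tcp_pos: [0.5377, -0.268, 0.1332]
orientation: [0.473, 3.102, -0.001]
contact_force: [1.6, -0.3, -1.4]
grip_width: 0.0461
gripper_force: 93.0
```

```bash
python3 - <<'E'
from h import *
from scipy.optimize import least_squares
w=dict(np.load("w1.npz")); t=r.grab_frame("top"); save(t,"t2.png")
L=np.array([[-.095,.035],[-.095,-.035],[.095,-.035],[.095,.035]])
O=[(w,[(344,138),(277,142),(290,314),(350,310)]),(t,[(150,240),(185,234),(167,145),(134,149)])]
for S in (O[:1],O[1:],O):
    def f(q):
        c,s=np.cos(q[2]),np.sin(q[2]); return np.concatenate([np.ravel(np.array([proj(p,[q[0]+c*a-s*b,q[1]+s*a+c*b,.1108]) for a,b in L])-o) for p,o in S])
    m=least_squares(f,[.53,.17,.2]); print(m.x,np.degrees(m.x[2]),np.abs(m.fun).max())
# seat landmark
print(onz(w,(314.1,229.8),.1108),onz(w,(316.9,226),.0808))
plan([.5255,.1665,.26],103)
E
```

```text
[0.52581774 0.16861137 0.22815376] 13.072247740353895 2.6378213405097313
[0.52437813 0.16476113 0.2249624 ] 12.889396157796586 1.8996272474319653
[0.52554664 0.16780125 0.22692247] 13.001699834323702 2.805692233259606
[0.52386945 0.16674361 0.1108    ] [0.52615213 0.1699805  0.0808    ]
t 7.22 tcp [ 0.537  -0.2674  0.1319] y yaw 72.7 j [-0.    0.5   0.48  1.86 -0.3   0.85  1.9 ]
row [0.56, 1.643, -0.513, -0.0, 0.001, -0.337]
```

Target is seat about (0.526, 0.168), tool y at 103°, so I'll lift first and then traverse.

{"name": "apply_moves", "arguments": {"rows": [[0, 0.05, -0.2, 0, 0, 0], [0.07, 0.25, -0.35, 0, 0, -0.05], [0.14, 0.45, -0.42, 0, 0, -0.1], [0.21, 0.65, -0.42, 0, 0, -0.15], [0.28, 0.82, -0.42, 0, 0, -0.17]]}}

```text
clock: 7.85
tcp_pos: [0.5302, -0.0483, 0.2356]
orientation: [-0.051, -3.14, -0.001]
contact_force: [0.4, -0.3, -1.9]
grip_width: 0.0464
gripper_force: 93.6
```

```bash
python3 - <<'E'
from h import *
plan([.526,.168,.235],103)
E
```

```text
t 7.85 tcp [ 0.5302 -0.0483  0.2356] y yaw 88.1 j [-0.38  0.25  0.43  1.91 -0.12  1.01  1.63]
row [0.045, 0.864, 0.003, 0.0, -0.001, -0.165]
```

{"name": "apply_moves", "arguments": {"rows": [[0.01, 0.2, 0, 0, 0, -0.05], [0.02, 0.4, 0, 0, 0, -0.1], [0.03, 0.6, 0, 0, 0, -0.15], [0.045, 0.8, 0, 0, 0, -0.165], [0.045, 0.865, 0, 0, 0, -0.165]]}}

```text
clock: 8.48
tcp_pos: [0.5259, 0.1697, 0.235]
orientation: [0.359, -3.119, -0.001]
contact_force: [-0.3, 0.6, -1.8]
grip_width: 0.0465
gripper_force: 93.4
```

{"name": "apply_moves", "arguments": {"rows": [[0, 0, 0, 0, 0, 0], [0, 0, 0, 0, 0, 0]]}}

```text
clock: 8.72
tcp_pos: [0.5274, 0.1635, 0.2359]
orientation: [0.346, -3.122, 0.002]
contact_force: [-0.3, 0.4, -2.1]
grip_width: 0.0462
gripper_force: 93.4
```

```bash
python3 - <<'E'
from h import *
p=r.grab_frame("wrist"); s=r.grab_frame("scene"); plan([.526,.168,.165],103)
a=p["pixels"][60:480,120:520,::-1]; b=s["pixels"][250:460,250:450,::-1]
cv2.imwrite("pics/w3.png",np.hstack([a,cv2.resize(b,(400,420))]))
print([(np.round(d["point"],1),round(d["conf"],2)) for d in r.landmark_of(p,"saddle_mid")])
E
```

```text
t 8.82 tcp [0.5275 0.1635 0.2362] y yaw 102.6 j [-0.64  0.27  0.28  1.86 -0.09  1.02  1.46]
row [0.002, 0.019, 0.285, -0.0, -0.0, -0.004]
[]
```

View pics/w3.png

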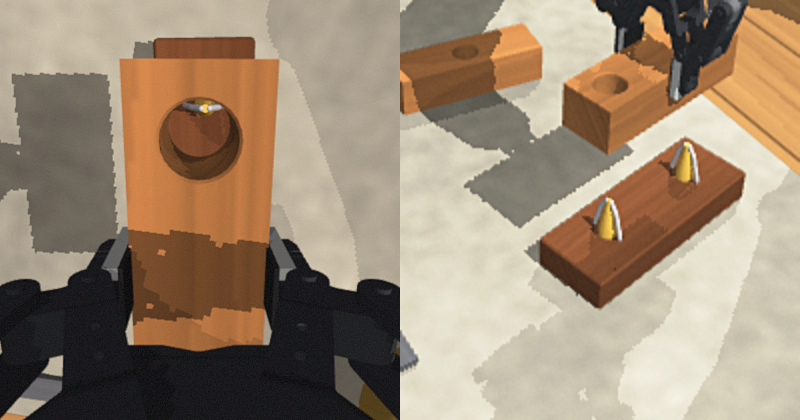

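The left half shows the block held squarely. The rear stud tip is visible through the near-base hole at full-frame (324,167), and that hole's centre is at about (320,198). I'll check the hole-to-stud offset.

```bash
python3 - <<'E'
from h import *
p=r.grab_frame("wrist"); w=dict(np.load("w1.npz"))
o=r.get_obs(); T=o["tcp_pos"]
tip=onz(p,(324,166),.146); hole=onz(p,(320,198),T[2]+.026)
print("tcp",T,"tip",tip,"hole",hole,"hole pred",T+[-.05*np.cos(.22),-.05*np.sin(.22),0])
print("w1 tips",onz(w,(313,190),.146),onz(w,(318,287),.146), onz(w,(312,184),.14),onz(w,(318,278),.14))
print("d",tip-hole)
E
```

```text
tcp [0.52754718 0.16425253 0.23633227] tip [0.47729249 0.1562065  0.146     ] hole [0.47997018 0.15384877 0.26233227] hole pred [0.4787523  0.15334105 0.23633227]
w1 tips [0.4782201  0.15820825 0.146     ] [0.57244988 0.17957359 0.146     ] [0.47362581 0.15636713 0.14      ] [0.56531046 0.17829818 0.14      ]
d [-0.0026777   0.00235773 -0.11633227]
```

{"name": "apply_moves", "arguments": {"rows": [[0.005, 0.013, 0, 0, 0, 0], [0.005, 0.013, 0.15, 0, 0, 0], [0.005, 0.013, 0.28, 0, 0, 0], [0.005, 0.013, 0.32, 0, 0, 0], [0.005, 0.013, 0.36, 0, 0, 0]]}}

```text
clock: 9.55
tcp_pos: [0.526, 0.1689, 0.1466]
orientation: [-0.35, 3.121, 0.001]
contact_force: [0.1, -0.1, -1.8]
grip_width: 0.0465
gripper_force: 93.5
```

{"name": "apply_moves", "arguments": {"rows": [[0, 0, 0.02, 0, 0, 0], [0, 0, 0.03, 0, 0, 0], [0, 0, 0.04, 0, 0, 0]]}}

```text
clock: 9.93
tcp_pos: [0.5261, 0.1685, 0.137]
orientation: [-0.35, 3.12, 0.0]
contact_force: [0.1, -1.8, 1.9]
grip_width: 0.0465
gripper_force: 93.7
```

{"name": "apply_moves", "arguments": {"rows": [[0, 0, 0.015, 0, 0, 0], [0, 0, 0.03, 0, 0, 0], [0, 0, 0.04, 0, 0, 0], [0, 0, 0.045, 0, 0, 0]]}}

```text
clock: 10.42
tcp_pos: [0.5268, 0.1685, 0.1262]
orientation: [-0.35, 3.119, 0.001]
contact_force: [-0.8, -3.4, 8.5]
grip_width: 0.0464
gripper_force: 94.4
```

{"name": "apply_moves", "arguments": {"rows": [[0, 0, 0.01, 0, 0, 0], [0, 0, 0.015, 0, 0, 0], [0, 0, 0.02, 0, 0, 0]]}}

```text
clock: 10.8
tcp_pos: [0.5269, 0.1685, 0.1247]
orientation: [-0.349, 3.12, 0.003]
contact_force: [-14.9, -6.9, 50.1]
grip_width: 0.0465
gripper_force: 100.0
```

At 50 N it stopped at TCP z 0.1247, where I expected 0.125 for home. I'll relax the push, open and lift away.

{"name": "apply_moves", "arguments": {"rows": [[0, 0, -0.01, 0, 0, 0], [0, 0, -0.015, 0, 0, 0]]}}

```text
clock: 11.05
tcp_pos: [0.5269, 0.1685, 0.1249]
orientation: [-0.35, 3.119, 0.001]
contact_force: [3.9, -2.3, -0.9]
grip_width: 0.0463
gripper_force: 93.5
```

{"name": "apply_moves", "arguments": {"rows": [[0, 0, 0, 0, 0, 0], [0, 0, 0, 0, 0, 0], [0, 0, 0, 0, 0, 0], [0, 0, 0, 0, 0, 0], [0, 0, 0, 0, 0, 0]], "claw": 1}}

```text
clock: 11.68
tcp_pos: [0.5253, 0.1687, 0.1237]
orientation: [0.35, -3.122, 0.0]
contact_force: [-0.1, -0.6, -1.1]
grip_width: 0.0849
gripper_force: 0.0
```

{"name": "apply_moves", "arguments": {"rows": [[0, 0, -0.1, 0, 0, 0], [0, 0, -0.25, 0, 0, 0], [0, 0, -0.45, 0, 0, 0], [0, 0, -0.6, 0, 0, 0], [0, 0, -0.6, 0, 0, 0]]}}

```text
clock: 12.3
tcp_pos: [0.5272, 0.1692, 0.2771]
orientation: [-0.349, 3.116, 0.004]
contact_force: [-0.9, 0.3, -0.2]
grip_width: 0.0854
gripper_force: 0.0
```

```bash
python3 - <<'E'
from h import *
s=r.grab_frame("scene"); p=r.grab_frame("wrist")
a=p["pixels"][60:480,120:520,::-1]; b=s["pixels"][250:460,250:450,::-1]
cv2.imwrite("pics/w4.png",np.hstack([a,cv2.resize(b,(400,420))])); print(r.get_obs()["clock"])
E
```

```text
12.4
```

View pics/w4.png

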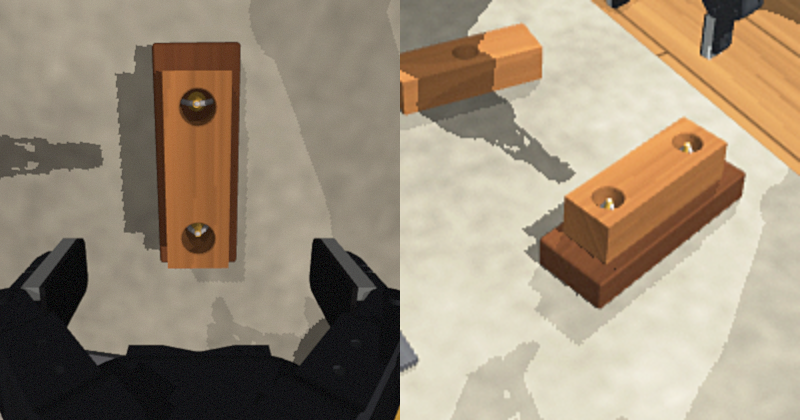

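The block sits flush on the stand, with both stud tips inside its holes (crop 197,105 and 198,237). The spare is untouched and the gripper is clear, so I'm handing in.

```bash
python3 -c "
from bench import r
print(r.hand_in())"
```

```text
the job is handed in; nothing more can be done
None
```

I pressed the two-holed saddle block fully home on the stand's studs and released it, left the one-holed block where it lay, and handed the job in at about 12.4 s; hand-in returned no verdict.

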